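Find the loose levelling bolt and hold its cap open

TASK

Push the red plunger on the grey switch box fully home to put the microscope's levelling base into service, then tap the tops of its three bolts until you find the loose one, the one that sinks all the way down. Lift the hinged cap behind that bolt by its bar to well over half-way upright and finish while still holding it there, so that a colleague can reach the lock nut. Keep the other two caps shut, do not open any cap before its bolt has proved loose, and leave everything else on the bench where it is.

Things in the scene. Friction and masses are not known exactly. Their poses are not given: they have to be found in the camera images.
- levelbase: Levelling base of a microscope: a fixed white slab 170 (x) x 330 (y) x 40 mm high, black skirting line round its foot. Origin at the centre of its underside on the bench; its x axis points away from the robot at yaw 0, its y axis to the left, z up. Three levelling bolts stand in a row along its near side (58 mm before its centre line), 105 mm apart; behind each bolt, in line with it along x, is that bolt's hinged cap. The base may be turned by up to 0.25 rad.
- bolt1_top (a point): Centre of the flat top of the left (+y of the base) bolt: a steel hexagon head 25 mm wide and 10 mm thick, its top 20 mm above the top of the base (60 mm above the bench), in a black rubber bush. Axes as the base's.
- bolt1 (a joint): How far the left (+y of the base) bolt has sunk (m): 0 at the start, at most 0.008. All three look alike. A tight bolt does not give, however it is tapped; the one loose bolt, which may be any of the three, slides down under about 3 N and stays down by its friction.
- cap1_bar (a point): Middle of the lifting bar of the left (+y of the base) cap: an upright black bail handle, round bar 10 mm thick and 40 mm long along y on two posts, bar centre 30 mm above the top face of the cap (35 mm above the top of the base), at the cap's edge nearest the robot, 66 mm behind the bolt. Axes turn with the cap (x from bar to hinge, y along the bar).
- cap1_hinge (a point): Middle of the hinge axis of the left (+y of the base) cap, which runs along the base's y axis at the cap's far edge, 2 mm above the top of the base. With the cap shut the bar centre lies 52 mm nearer the robot and 33 mm higher than this point. Axes as the base's; does not move.
- cap1 (a joint): Opening angle of the left (+y of the base) cap (rad): 0 shut flat, grows as its near edge with the bar swings up and away from the robot, stop at 1.4. Aluminium flap 58 x 56 x 5 mm, about 90 g, covering the lock nut of the bolt before it; it falls shut when let go.
- bolt2_top (a point): Centre of the flat top of the middle bolt: a steel hexagon head 25 mm wide and 10 mm thick, its top 20 mm above the top of the base (60 mm above the bench), in a black rubber bush. Axes as the base's.
- bolt2 (a joint): How far the middle bolt has sunk (m): 0 at the start, at most 0.008. All three look alike. A tight bolt does not give, however it is tapped; the one loose bolt, which may be any of the three, slides down under about 3 N and stays down by its friction.
- cap2_bar (a point): Middle of the lifting bar of the middle cap: an upright black bail handle, round bar 10 mm thick and 40 mm long along y on two posts, bar centre 30 mm above the top face of the cap (35 mm above the top of the base), at the cap's edge nearest the robot, 66 mm behind the bolt. Axes turn with the cap (x from bar to hinge, y along the bar).
- cap2_hinge (a point): Middle of the hinge axis of the middle cap, which runs along the base's y axis at the cap's far edge, 2 mm above the top of the base. With the cap shut the bar centre lies 52 mm nearer the robot and 33 mm higher than this point. Axes as the base's; does not move.
- cap2 (a joint): Opening angle of the middle cap (rad): 0 shut flat, grows as its near edge with the bar swings up and away from the robot, stop at 1.4. Aluminium flap 58 x 56 x 5 mm, about 90 g, covering the lock nut of the bolt before it; it falls shut when let go.
- bolt3_top (a point): Centre of the flat top of the right (-y of the base) bolt: a steel hexagon head 25 mm wide and 10 mm thick, its top 20 mm above the top of the base (60 mm above the bench), in a black rubber bush. Axes as the base's.
- bolt3 (a joint): How far the right (-y of the base) bolt has sunk (m): 0 at the start, at most 0.008. All three look alike. A tight bolt does not give, however it is tapped; the one loose bolt, which may be any of the three, slides down under about 3 N and stays down by its friction.
- cap3_bar (a point): Middle of the lifting bar of the right (-y of the base) cap: an upright black bail handle, round bar 10 mm thick and 40 mm long along y on two posts, bar centre 30 mm above the top face of the cap (35 mm above the top of the base), at the cap's edge nearest the robot, 66 mm behind the bolt. Axes turn with the cap (x from bar to hinge, y along the bar).
- cap3_hinge (a point): Middle of the hinge axis of the right (-y of the base) cap, which runs along the base's y axis at the cap's far edge, 2 mm above the top of the base. With the cap shut the bar centre lies 52 mm nearer the robot and 33 mm higher than this point. Axes as the base's; does not move.
- cap3 (a joint): Opening angle of the right (-y of the base) cap (rad): 0 shut flat, grows as its near edge with the bar swings up and away from the robot, stop at 1.4. Aluminium flap 58 x 56 x 5 mm, about 90 g, covering the lock nut of the bolt before it; it falls shut when let go.
- plunger_top (a point): Centre of the top of the red mushroom plunger (34 mm wide) on the fixed grey service switch box (80 x 80 x 55 mm, 21 mm radius dark collar on top, 8 mm high). The top starts 92 mm above the bench and is pressed straight down.
- plunger (a joint): Travel of the red plunger (m): 0 released, 0.015 fully home against its stop. Its spring takes about 3 N to start and 9 N at the stop, and lifts it again when let go.
- objective_mid (a point): Bystander to leave alone: microscope objective standing upright, black and steel, 28 mm wide, 44 mm high, beside the left end of the base; its centre (half-way up).
- dish_mid (a point): Bystander to leave alone: small square blue screw dish, 50 x 50 x 16 mm, beside the right end of the base; its centre (half-way up).
- torch_mid (a point): Bystander to leave alone: green and black torch lying down, 130 mm long along its x, about 40 mm thick; its centre (half-way up).
- slidebox_mid (a point): Bystander to leave alone: flat blue slide box, 90 x 170 x 30 mm; its centre (half-way up).
- jar_mid (a point): Bystander to leave alone: amber glass jar with a white lid, 56 mm wide, 80 mm high; its centre (half-way up).
- slides_mid (a point): Bystander to leave alone: stack of glass slides with a white end, 76 x 26 x 20 mm; its centre (half-way up).
Not all that is in view belongs to the job. Leave any green or pink look-alike of the part that bears plunger_top alone.

How it is judged:
On the way, in this order (a step that is already met when the one before it is completed fails the run):
1. the red plunger is pushed fully home (over 13 mm of its 15 mm) (value of joint plunger above 0.013 m), for 0.05 s.
2. the loose bolt has been tapped down (over 5 mm of its 8 mm) (value of joint any of bolt1, bolt2, bolt3 above 0.005 m), for 0.1 s.
At the end, for the whole second after the job is handed in: The fingers hold the cap behind the sunken bolt (sunk over 5 mm) open by more than 0.7 rad (40 degrees) and at rest, touching it with more than 0.2 N; the other two caps are shut (under 0.15 rad); each bystander is within 30 mm of where it stood (((value of joint bolt1 above 0.005 m and value of joint cap1 above 0.7 rad and velocity of joint cap1 below 0.2 rad/s and contact force between cap1 and the fingers above 0.2 N and value of joint each of cap2, cap3 below 0.15 rad) or (value of joint bolt2 above 0.005 m and value of joint cap2 above 0.7 rad and velocity of joint cap2 below 0.2 rad/s and contact force between cap2 and the fingers above 0.2 N and value of joint each of cap1, cap3 below 0.15 rad) or (value of joint bolt3 above 0.005 m and value of joint cap3 above 0.7 rad and velocity of joint cap3 below 0.2 rad/s and contact force between cap3 and the fingers above 0.2 N and value of joint each of cap1, cap2 below 0.15 rad)) and distance of each of objective_mid, dish_mid, torch_mid, slidebox_mid, jar_mid, slides_mid from where it was at the start of the episode below 0.03 m); the arm keeps its last pose, push and grip.
It fails at once if the left cap is opened (over 0.2 rad) though its bolt has not been found loose (value of joint cap1 above 0.2 rad and value of joint bolt1 below 0.004 m).
It fails at once if the middle cap is opened (over 0.2 rad) though its bolt has not been found loose (value of joint cap2 above 0.2 rad and value of joint bolt2 below 0.004 m).
It fails at once if the right cap is opened (over 0.2 rad) though its bolt has not been found loose (value of joint cap3 above 0.2 rad and value of joint bolt3 below 0.004 m).
It fails at once if a bystander is moved by more than 30 mm (distance of any of objective_mid, dish_mid, torch_mid, slidebox_mid, jar_mid, slides_mid from where it was at the start of the episode above 0.03 m).
It also fails if it takes over 48 s, if anything falls off the work surface, if the arm or the gripper's body presses on something with over 40 N, if the wrist force passes 120 N, or if a joint passes its speed limit or range.

ROBOT

A 6-joint arm with a two-finger parallel gripper is mounted at the origin on the work surface. World frame = base frame: x ahead of the robot, y to its left, z up, the work surface at z = 0. Lengths are in m, angles in rad, forces in N, time in s.
With the tool pointing down it reaches from about 0.35 to 0.925 m from the base axis. Payload 6.4 kg.
Tool frame: the origin (TCP) lies at the very end of the fingers, on their centre line; the grasp point (between the pads) lies 19 mm behind it; y points along the fingers, x is the direction in which the jaws open and shut, and the axes are right-handed (so a half turn about y gives the same grasp; the last joint's range is limited). The gripper opens to 85 mm and grips with 20 to 120 N. Pads are 22 mm wide; open, the fingers measure 114 mm over their backs; the gripper's body (76 mm by 85 mm) begins 54 mm behind the grasp point. The pads swing forward as they close: fully open they stand 13 mm farther back than shut.
Start: joints at [1.024, 0.245, 1.558, -0, 1.339, -0.174], TCP at [0.237, 0.605, 0.231] pointing down, gripper open.
Joint ranges: [-3.13, 3.13], [-1.02, 2.26], [0.13, 2.54], [-0.95, 4.09], [0.21, 2.88], [-2.74, 2.74]. Speed limits (rad/s): [2.57, 2.57, 3.14, 3.14, 3.14, 3.14].

INTERFACE

Orientations are given as [roll, pitch, yaw] about the fixed x, y, z axes, in that order (R = Rz(yaw) Ry(pitch) Rx(roll)).
In Python, from station import bot gives the robot as it stands.
- The arm moves only by the tool send_rows, never from a script. Its argument "deltas" is a list of rows, each an object of numbers: "hand": the finger opening in mm, from 0 to 85.4; "x", "y", "z": the shift along the tool's x, y, z in mm; "ax", "ay", "az": the turn, a rotation vector about the tool's x, y, z in degrees. A call has 1 to 20 rows; each row shifts and turns the pose as measured when the row begins, along the tool's axes as they then stand; what a row does not reach is not made up. A row lasts 1/10 s, in which the tool goes at most 50 mm and 8.59 degrees, less where a joint would pass 70% of its speed; a pose out of reach is approached as far as the arm can. A call is refused whole if a number of a shift passes 50 or a number of a turn 8.59, either way. A call with a gripper value outside its range is refused whole. The fingers move at their own pace and stop on an object; the grip force is fixed at half the most. Time passes only in rows, so rows that do not move let the fingers close. It gives the time, the measured TCP pose, the force and the opening at its end, in the units of the state.
- bot.state(): the state, without advancing time (a new reading comes with each control period).
- bot.capture(name): name is "scene" or "top"; returns a dict with "image" (384x512x3 uint8, red, green, blue), "range_z" (384x512 float32, m along the optical axis (not along the pixel's ray), 0 where there is no reading), "fovy" (degrees; the focal length in pixels is half the picture's height over the tangent of half this angle, whatever the lens; pixels are square), "cx", "cy" (the principal point, pixels), "T" (4x4, takes a point from camera to world coordinates). Camera axes: x right, y down, z forward; pixel columns grow to the right and rows downward; lengths in m; the calibration is good to about 2 mm. A picture is of the moment at which its call begins.
- bot.hand_in(): hands the job in, once; it reports no verdict.
The state is a dict: "t": time; "joints": joint angles; "dq": joint speeds; "tau": joint torques, N m; "position": TCP position; "eef_rot": TCP orientation; "wrist_force": force on the tool from outside, world axes, zero at the start; "torque": the same for the moment, N m; "finger_gap": finger opening in m.
Only numpy, scipy, OpenCV 4.12 (cv2) and the standard library are available. Lean on these libraries where they do the work, as an engineer would, in place of code of your own. Each camera call takes 0.05 s, during which the arm holds its last target.

## Working session

There is one attempt and no reset: what is moved stays moved. The work goes in short steps, Python scripts to look and compute and a tool call to move; the robot and the scene stay as the last step left them, time stands still between calls to the robot, and variables do not carry over. Pictures are saved under pics/ and viewed, and the job is handed in when it is done.

Besides the shell and the picture viewer there is one more tool, called after ">>>" by a JSON object that holds its "api" and its "payload". send_rows: Moves the arm, as the interface text tells. Its arguments: {"type":"object","properties":{"deltas":{"type":"array","items":{"type":"object","properties":{"hand":{"type":"number"},"x":{"type":"number"},"y":{"type":"number"},"z":{"type":"number"},"ax":{"type":"number"},"ay":{"type":"number"},"az":{"type":"number"}}}}},"required":["deltas"]}

```bash
mkdir -p pics; ls; cat > h.py <<'E'
import numpy as np, cv2
from station import bot
def cap(n):
    c=bot.capture(n); h=c["image"].shape[0]; c["f"]=h/2/np.tan(np.radians(c["fovy"])/2); return c
def ray(c,u,v,z):
    d=c["T"][:3,:3]@np.array([(u-c["cx"])/c["f"],(v-c["cy"])/c["f"],1]); o=c["T"][:3,3]
    return o+d*(z-o[2])/d[2]
def cloud(c):
    v,u=np.mgrid[:c["range_z"].shape[0],:c["range_z"].shape[1]]; z=c["range_z"]
    p=np.stack([(u-c["cx"])/c["f"]*z,(v-c["cy"])/c["f"]*z,z],-1)
    return p@c["T"][:3,:3].T+c["T"][:3,3]
def save(c,fn,s=1.5):
    cv2.imwrite(fn,cv2.resize(c["image"][:,:,::-1],None,fx=s,fy=s))
E
python3 - <<'E'
from h import *
print(bot.state())
import pickle
for n in("scene","top"):
    c=cap(n); save(c,f"pics/{n}0.png"); pickle.dump(c,open(n+"0.pkl","wb")); print(n,c["f"],c["cx"],c["cy"],c["T"])
E
```

```text
pics
{'t': 0.0, 'joints': array([ 1.02391786e+00,  2.45829414e-01,  1.55904452e+00, -2.11669599e-06,
        1.33869172e+00, -1.74106856e-01]), 'dq': array([ 1.09406370e-03, -1.03777453e-03,  1.01829217e-03, -5.32347158e-04,
        3.82546321e-04, -8.72457233e-05]), 'tau': array([-5.92365031e-04, -4.29512393e+01, -3.26125646e+01, -2.33074616e-04,
        5.43261180e-03, -4.34920503e-05]), 'position': array([0.23642718, 0.60486538, 0.23015411]), 'eef_rot': array([-1.57045657,  0.00194354,  1.19802554]), 'wrist_force': array([ 0.62541521, -0.31820155, -0.84531911]), 'torque': array([-0.01820766,  0.02806522, -0.01160622]), 'finger_gap': 0.08557599581440617}
scene 383.57745169975743 260.28547380097365 188.37483960722614 [[ 0.27837299  0.64386485 -0.71270368  1.2694752 ]
 [ 0.9604144  -0.1947992   0.19914177 -0.21930368]
 [-0.01061372 -0.73992657 -0.67260391  0.84693123]
 [ 0.          0.          0.          1.        ]]
top 346.62439536906476 260.0434515345418 191.39622550460578 [[ 0.00558157 -0.99715964  0.07510988  0.4042814 ]
 [-0.99996194 -0.00606937 -0.00626772 -0.01627158]
 [ 0.00670578 -0.07507204 -0.99715557  1.0771109 ]
 [ 0.          0.          0.          1.        ]]
```

View pics/scene0.png

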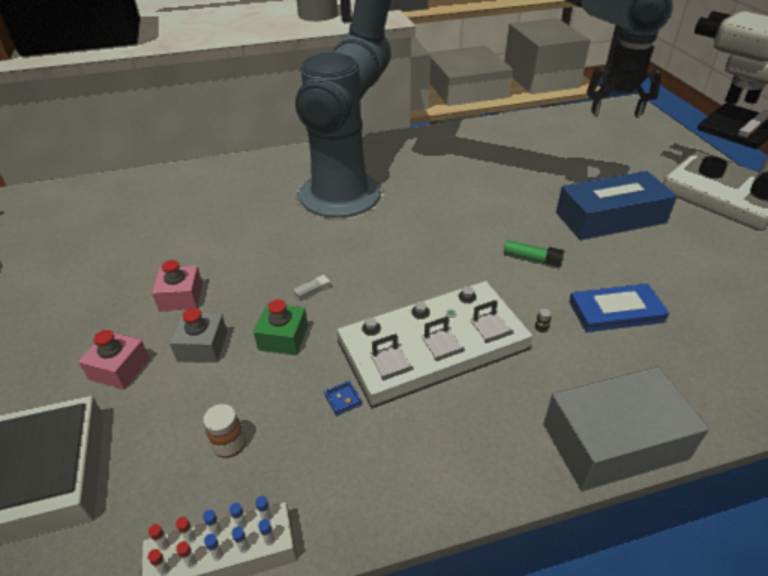

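View pics/top0.png

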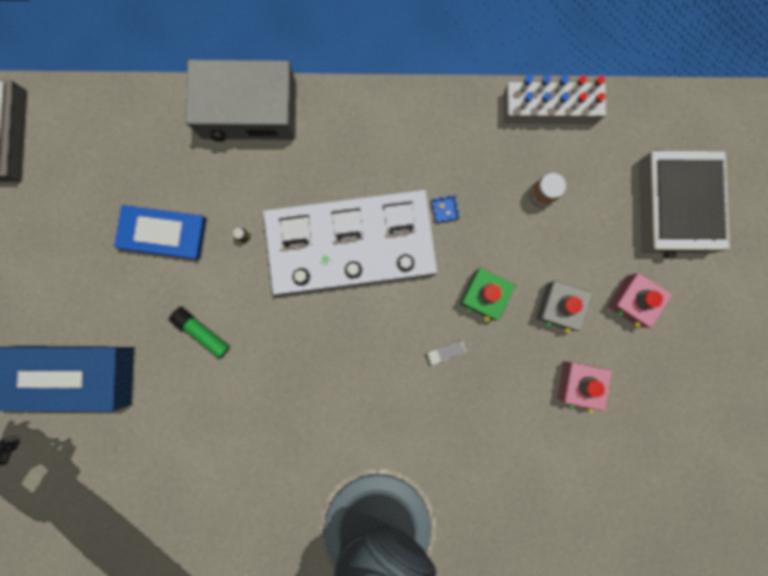

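The top view (shown at 1.5x) has four boxes with red plungers: green (490,294), grey (572,305), pink (653,299) and pink (594,388). I choose the grey one. The white slab has its bolts at (301,276), (353,269) and (405,262), with the caps behind them. Next I measure and check a crop.

```bash
cat > m.py <<'E'
from h import *
import pickle
c=pickle.load(open("top0.pkl","rb")); s=pickle.load(open("scene0.pkl","rb"))
def reds(c):
    hsv=cv2.cvtColor(c["image"],cv2.COLOR_RGB2HSV)
    m=(((hsv[...,0]<8)|(hsv[...,0]>174))&(hsv[...,1]>170)&(hsv[...,2]>90)).astype(np.uint8)
    n,l,st,ce=cv2.connectedComponentsWithStats(m)
    return [(ce[i],st[i],l==i) for i in range(1,n) if st[i][4]>25]
for nm,cc in(("top",c),("scene",s)):
    P=cloud(cc)
    for ce,st,m in reds(cc):
        q=P[m]; t=q[q[:,2]>np.percentile(q[:,2],70)-.004]
        print(nm,ce.round(1),st[4],"ray.092",ray(cc,*ce,.092).round(4),"cloudtop",np.median(t,0).round(4))
# slab top
P=cloud(c); 
m=((abs(P[...,2]-.040)<.008)&(c["image"].min(-1)>110)).astype(np.uint8)
n,l,st,ce=cv2.connectedComponentsWithStats(m); i=1+np.argmax(st[1:,4]); 
ct,_=cv2.findContours((l==i).astype(np.uint8),cv2.RETR_EXTERNAL,cv2.CHAIN_APPROX_NONE)
pts=ct[0][:,0].astype(float); w=np.array([ray(c,u,v,.04)[:2] for u,v in pts]).astype(np.float32)
print("slab",st[i],cv2.minAreaRect(w)); print("z",np.median(P[l==i][:,2]))
for k,(a,b,d,e) in enumerate([(350,170,420,230),(160,120,300,205)]):
    cv2.imwrite(f"pics/crop{k}.png",cv2.resize(c["image"][b:e,a:d,::-1],None,fx=5,fy=5,interpolation=cv2.INTER_CUBIC))
E
python3 m.py
```

```text
top [328.1 195. ] 86 ray.092 [ 0.4695 -0.2165  0.092 ] cloudtop [ 0.4693 -0.2163  0.0923]
top [435.1 199.1] 87 ray.092 [ 0.4594 -0.5224  0.092 ] cloudtop [ 0.4597 -0.5221  0.0923]
top [381.7 203.2] 80 ray.092 [ 0.447  -0.3694  0.092 ] cloudtop [ 0.4474 -0.3694  0.0922]
top [396.2 258.7] 87 ray.092 [ 0.2908 -0.4069  0.092 ] cloudtop [ 0.2901 -0.4063  0.0921]
scene [113.1 176.7] 56 ray.092 [ 0.289  -0.4102  0.092 ] cloudtop [ 0.2912 -0.4099  0.0936]
scene [184.1 203.8] 75 ray.092 [ 0.4695 -0.2188  0.092 ] cloudtop [ 0.471  -0.2188  0.0932]
scene [127.3 209.6] 76 ray.092 [ 0.4469 -0.3731  0.092 ] cloudtop [ 0.4486 -0.3732  0.0933]
scene [ 68.6 224.4] 87 ray.092 [ 0.4585 -0.5259  0.092 ] cloudtop [ 0.4589 -0.5252  0.0931]
scene [120.9 348.2] 44 ray.092 [ 0.848  -0.3979  0.092 ] cloudtop [ 0.8525 -0.3959  0.0995]
scene [102.6 353.3] 47 ray.092 [ 0.8483 -0.4331  0.092 ] cloudtop [ 0.8522 -0.4307  0.0994]
scene [121.2 364.9] 46 ray.092 [ 0.8825 -0.3979  0.092 ] cloudtop [ 0.8868 -0.3966  0.0997]
scene [102.4 370.1] 44 ray.092 [ 0.8824 -0.4331  0.092 ] cloudtop [ 0.8863 -0.4316  0.0996]
slab [ 176  127  116   69 5529] ((0.5744584798812866, 0.058458417654037476), (0.17079684138298035, 0.33004623651504517), 7.790894031524658)
z 0.040632148011018776
```

```bash
cat > geo.py <<'E'
import numpy as np
yaw=0.136; C=np.array([.5745,.0575]); R=np.array([[np.cos(yaw),-np.sin(yaw)],[np.sin(yaw),np.cos(yaw)]])
bolt=[C+R@[-.058,d] for d in(.105,0,-.105)]
bar=[C+R@[.008,d] for d in(.105,0,-.105)]
hinge=[C+R@[.060,d] for d in(.105,0,-.105)]
E
python3 - <<'E'
from h import *; from geo import *; import pickle
print(np.round(bolt,4),np.round(bar,4),np.round(hinge,4))
for n in("top","scene"):
    c=pickle.load(open(n+"0.pkl","rb")); im=c["image"][:,:,::-1].copy()
    im=cv2.resize(im,None,fx=4,fy=4,interpolation=cv2.INTER_CUBIC); us=[]
    for p,z in [(b,.06) for b in bolt]+[(b,.075) for b in bar]+[(h,.042) for h in hinge]+[((.447,-.371),.092)]:
        q=np.linalg.inv(c["T"])@[*p,z,1]; u,v=q[0]/q[2]*c["f"]+c["cx"],q[1]/q[2]*c["f"]+c["cy"]; us.append((u,v))
        cv2.circle(im,(int(u*4+2),int(v*4+2)),4,(0,255,0),-1)
    us=np.array(us)*4; a=us[:-1].min(0).astype(int)-90; b=us[:-1].max(0).astype(int)+90
    cv2.imwrite(f"pics/chk_{n}.png",im[a[1]:b[1],a[0]:b[0]][:600,:800])
    u,v=us[-1].astype(int); cv2.imwrite(f"pics/pl_{n}.png",im[v-150:v+150,u-150:u+150])
E
```

```text
[[ 0.5028  0.1537]
 [ 0.517   0.0496]
 [ 0.5313 -0.0544]] [[ 0.5682  0.1626]
 [ 0.5824  0.0586]
 [ 0.5967 -0.0454]] [[ 0.6197  0.1697]
 [ 0.6339  0.0656]
 [ 0.6482 -0.0384]]
```

View pics/chk_top.png

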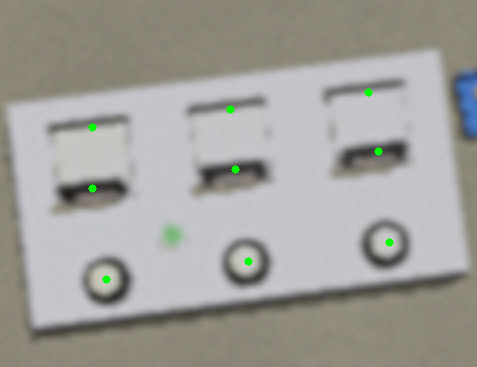

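View pics/chk_scene.png

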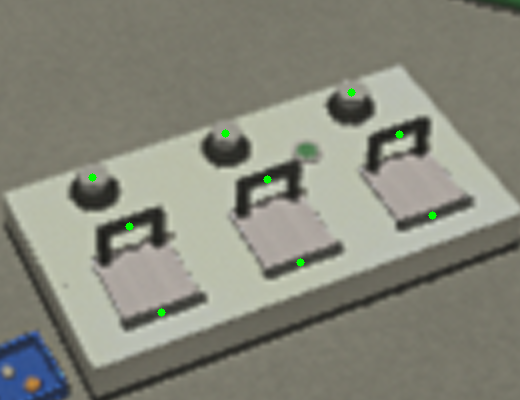

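View pics/pl_scene.png

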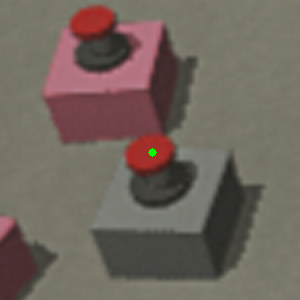

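Projected points land on the bolts, bars, hinges and the grey box's plunger in both views, so the slab is at yaw of about 0.13. Next is a helper that works out moves in tool axes.

```bash
cat > plan.py <<'E'
import sys,json; from h import *; from scipy.spatial.transform import Rotation as Ro
def go(wps,step=45.,turn=8.):
    s=bot.state(); p=np.array(s["position"]); R=Ro.from_euler("xyz",s["eef_rot"])
    for tp,rpy in wps:
        tp=np.array(tp); RT=Ro.from_euler("xyz",rpy)
        w=(RT*R.inv()).as_rotvec(); n=max(1,int(np.ceil(max(np.linalg.norm(tp-p)*1e3/step,np.degrees(np.linalg.norm(w))/turn))))
        for i in range(n):
            Ri=Ro.from_rotvec(w*i/n)*R; d=Ri.inv().apply((tp-p)/n)*1e3; a=np.degrees(Ri.inv().apply(w/n))
            print(i,d.round(1),a.round(2))
        p,R=tp,RT; print("->",tp)
def st():
    s=bot.state(); print({k:np.round(s[k],4).tolist() for k in("t","position","eef_rot","wrist_force","joints","finger_gap")})
E
python3 - <<'E'
from plan import *
d=[-np.pi/2,0,.13]
go([((.47,.30,.23),d),((.50,-.02,.2),d),((.447,-.371,.13),d)],step=44)
E
```

```text
0 [-22.1   0.1 -36.5] [ 0.    6.8  -0.01]
1 [-17.6   0.1 -38.9] [ 0.    6.8  -0.01]
2 [-12.9   0.  -40.7] [ 0.    6.8  -0.01]
3 [ -8.    0.  -41.9] [ 0.    6.8  -0.01]
4 [ -3.    0.  -42.6] [ 0.    6.8  -0.01]
5 [  2.1   0.  -42.6] [ 0.    6.8  -0.01]
6 [  7.1   0.  -42.1] [ 0.    6.8  -0.01]
7 [ 12.    0.  -40.9] [ 0.    6.8  -0.01]
8 [ 16.8   0.  -39.2] [ 0.    6.8  -0.01]
-> [0.47 0.3  0.23]
0 [ -1.5   3.7 -40.1] [0. 0. 0.]
1 [ -1.5   3.7 -40.1] [0. 0. 0.]
2 [ -1.5   3.7 -40.1] [0. 0. 0.]
3 [ -1.5   3.7 -40.1] [0. 0. 0.]
4 [ -1.5   3.7 -40.1] [0. 0. 0.]
5 [ -1.5   3.7 -40.1] [0. 0. 0.]
6 [ -1.5   3.7 -40.1] [0. 0. 0.]
7 [ -1.5   3.7 -40.1] [0. 0. 0.]
-> [ 0.5  -0.02  0.2 ]
0 [-10.9   7.8 -37.9] [0. 0. 0.]
1 [-10.9   7.8 -37.9] [0. 0. 0.]
2 [-10.9   7.8 -37.9] [0. 0. 0.]
3 [-10.9   7.8 -37.9] [0. 0. 0.]
4 [-10.9   7.8 -37.9] [0. 0. 0.]
5 [-10.9   7.8 -37.9] [0. 0. 0.]
6 [-10.9   7.8 -37.9] [0. 0. 0.]
7 [-10.9   7.8 -37.9] [0. 0. 0.]
8 [-10.9   7.8 -37.9] [0. 0. 0.]
-> [ 0.447 -0.371  0.13 ]
```

>>> {"api": "send_rows", "payload": {"deltas": [{"hand":0,"x":-22,"z":-36,"ay":6.8},{"hand":0,"x":-18,"z":-39,"ay":6.8},{"hand":0,"x":-13,"z":-41,"ay":6.8},{"hand":0,"x":-8,"z":-42,"ay":6.8},{"hand":0,"x":-3,"z":-42,"ay":6.8},{"hand":0,"x":2,"z":-42,"ay":6.8},{"hand":0,"x":7,"z":-42,"ay":6.8},{"hand":0,"x":12,"z":-41,"ay":6.8},{"hand":0,"x":17,"z":-39,"ay":6.8},{"hand":0}]}}

```text
validation failed for argument at $.de...
```

```bash
python3 - <<'E'
from plan import *
st()
d=[-np.pi/2,0,.13]
go([((.50,-.02,.2),d),((.447,-.371,.13),d)],step=44)
E
```

```text
{'t': 0.1, 'position': [0.2365, 0.6049, 0.2303], 'eef_rot': [-1.5705, 0.0017, 1.198], 'wrist_force': [-0.4544, 0.785, -0.6136], 'joints': [1.0239, 0.2457, 1.5589, -0.0, 1.3387, -0.1741], 'finger_gap': 0.0851}
0 [-30.4   1.9 -29.6] [ 0.    3.82 -0.01]
1 [-28.3   1.9 -31.5] [ 0.    3.82 -0.01]
2 [-26.2   1.9 -33.3] [ 0.    3.82 -0.01]
3 [-23.9   1.9 -35. ] [ 0.    3.82 -0.01]
4 [-21.5   1.9 -36.5] [ 0.    3.82 -0.01]
5 [-19.    1.9 -37.9] [ 0.    3.82 -0.01]
6 [-16.4   1.9 -39.1] [ 0.    3.82 -0.01]
7 [-13.8   1.9 -40.1] [ 0.    3.82 -0.01]
8 [-11.1   1.9 -40.9] [ 0.    3.82 -0.01]
9 [ -8.3   1.9 -41.6] [ 0.    3.82 -0.01]
10 [ -5.6   1.9 -42. ] [ 0.    3.82 -0.01]
11 [ -2.7   1.9 -42.3] [ 0.    3.82 -0.01]
12 [  0.1   1.9 -42.4] [ 0.    3.82 -0.01]
13 [  2.9   1.9 -42.3] [ 0.    3.82 -0.01]
14 [  5.7   1.9 -42. ] [ 0.    3.82 -0.01]
15 [  8.5   1.9 -41.5] [ 0.    3.82 -0.01]
-> [ 0.5  -0.02  0.2 ]
0 [-10.9   7.8 -37.9] [0. 0. 0.]
1 [-10.9   7.8 -37.9] [0. 0. 0.]
2 [-10.9   7.8 -37.9] [0. 0. 0.]
3 [-10.9   7.8 -37.9] [0. 0. 0.]
4 [-10.9   7.8 -37.9] [0. 0. 0.]
5 [-10.9   7.8 -37.9] [0. 0. 0.]
6 [-10.9   7.8 -37.9] [0. 0. 0.]
7 [-10.9   7.8 -37.9] [0. 0. 0.]
8 [-10.9   7.8 -37.9] [0. 0. 0.]
-> [ 0.447 -0.371  0.13 ]
```

The call was refused, probably because every row needs all seven fields. I'll send full rows.

>>> {"api": "send_rows", "payload": {"deltas": [{"hand":0,"x":-22,"y":0,"z":-36,"ax":0,"ay":6.8,"az":0},{"hand":0,"x":-18,"y":0,"z":-39,"ax":0,"ay":6.8,"az":0},{"hand":0,"x":-13,"y":0,"z":-41,"ax":0,"ay":6.8,"az":0},{"hand":0,"x":-8,"y":0,"z":-42,"ax":0,"ay":6.8,"az":0},{"hand":0,"x":-3,"y":0,"z":-42,"ax":0,"ay":6.8,"az":0},{"hand":0,"x":2,"y":0,"z":-42,"ax":0,"ay":6.8,"az":0},{"hand":0,"x":7,"y":0,"z":-42,"ax":0,"ay":6.8,"az":0},{"hand":0,"x":12,"y":0,"z":-41,"ax":0,"ay":6.8,"az":0},{"hand":0,"x":17,"y":0,"z":-39,"ax":0,"ay":6.8,"az":0},{"hand":0,"x":0,"y":0,"z":0,"ax":0,"ay":0,"az":0}]}}

```text
t: 1.1
position: [0.4687, 0.2845, 0.2255]
eef_rot: [-1.576, 0.007, 0.089]
wrist_force: [-0.2, 0.0, 0.8]
finger_gap: -0.0
```

```bash
python3 - <<'E'
from plan import *
st()
d=[-np.pi/2,0,.13]
go([((.50,-.02,.2),d),((.447,-.371,.13),d)],step=44)
E
```

```text
{'t': 1.1, 'position': [0.4687, 0.2845, 0.2255], 'eef_rot': [-1.5761, 0.0065, 0.0894], 'wrist_force': [-0.1751, 0.03, 0.8], 'joints': [0.3403, 0.0176, 1.8195, -0.0036, 1.3121, 0.2518], 'finger_gap': -0.0}
0 [  0.6   3.9 -43.7] [ 0.04 -0.33 -0.05]
1 [  0.3   3.8 -43.7] [ 0.04 -0.33 -0.05]
2 [  0.1   3.8 -43.7] [ 0.04 -0.33 -0.05]
3 [ -0.2   3.8 -43.7] [ 0.04 -0.33 -0.05]
4 [ -0.4   3.7 -43.7] [ 0.04 -0.33 -0.05]
5 [ -0.7   3.7 -43.7] [ 0.04 -0.33 -0.05]
6 [ -0.9   3.7 -43.7] [ 0.04 -0.33 -0.05]
-> [ 0.5  -0.02  0.2 ]
0 [-10.9   7.8 -37.9] [0. 0. 0.]
1 [-10.9   7.8 -37.9] [0. 0. 0.]
2 [-10.9   7.8 -37.9] [0. 0. 0.]
3 [-10.9   7.8 -37.9] [0. 0. 0.]
4 [-10.9   7.8 -37.9] [0. 0. 0.]
5 [-10.9   7.8 -37.9] [0. 0. 0.]
6 [-10.9   7.8 -37.9] [0. 0. 0.]
7 [-10.9   7.8 -37.9] [0. 0. 0.]
8 [-10.9   7.8 -37.9] [0. 0. 0.]
-> [ 0.447 -0.371  0.13 ]
```

Tracking is good.

>>> {"api": "send_rows", "payload": {"deltas": [{"hand":0,"x":0,"y":3.5,"z":-43,"ax":0,"ay":-0.4,"az":0},{"hand":0,"x":0,"y":3.5,"z":-43,"ax":0,"ay":-0.4,"az":0},{"hand":0,"x":0,"y":3.5,"z":-43,"ax":0,"ay":-0.4,"az":0},{"hand":0,"x":0,"y":3.5,"z":-43,"ax":0,"ay":-0.4,"az":0},{"hand":0,"x":0,"y":3.5,"z":-43,"ax":0,"ay":-0.4,"az":0},{"hand":0,"x":0,"y":3.5,"z":-43,"ax":0,"ay":-0.4,"az":0},{"hand":0,"x":-1,"y":3.5,"z":-43,"ax":0,"ay":0,"az":0},{"hand":0,"x":-11,"y":7,"z":-37,"ax":0,"ay":0,"az":0},{"hand":0,"x":-11,"y":7,"z":-37,"ax":0,"ay":0,"az":0},{"hand":0,"x":-11,"y":7,"z":-37,"ax":0,"ay":0,"az":0},{"hand":0,"x":-11,"y":7,"z":-37,"ax":0,"ay":0,"az":0},{"hand":0,"x":-11,"y":7,"z":-37,"ax":0,"ay":0,"az":0},{"hand":0,"x":-11,"y":7,"z":-37,"ax":0,"ay":0,"az":0},{"hand":0,"x":-11,"y":7,"z":-37,"ax":0,"ay":0,"az":0},{"hand":0,"x":-11,"y":7,"z":-37,"ax":0,"ay":0,"az":0},{"hand":0,"x":0,"y":0,"z":0,"ax":0,"ay":0,"az":0}]}}

```text
t: 2.7
position: [0.4568, -0.3323, 0.1398]
eef_rot: [-1.568, 0.008, 0.16]
wrist_force: [-0.3, 0.7, 0.4]
finger_gap: -0.0
```

```bash
python3 - <<'E'
from plan import *
st()
d=[-np.pi/2,0,.13]
go([((.447,-.371,.11),d)],step=44)
E
```

```text
{'t': 2.7, 'position': [0.4568, -0.3323, 0.1398], 'eef_rot': [-1.5677, 0.0082, 0.1601], 'wrist_force': [-0.3004, 0.7031, 0.3732], 'joints': [-0.8273, 0.1542, 1.8407, -0.0056, 1.1538, -0.9851], 'finger_gap': -0.0}
0 [ -7.8  14.9 -18.3] [-0.09  0.86 -0.24]
1 [ -7.6  14.9 -18.4] [-0.09  0.86 -0.24]
-> [ 0.447 -0.371  0.11 ]
```

>>> {"api": "send_rows", "payload": {"deltas": [{"hand":0,"x":-8,"y":15,"z":-18,"ax":0,"ay":0.9,"az":-0.2},{"hand":0,"x":-8,"y":13,"z":-18,"ax":0,"ay":0.9,"az":-0.2},{"hand":0,"x":0,"y":0,"z":0,"ax":0,"ay":0,"az":0}]}}

```text
t: 3.0
position: [0.4471, -0.3689, 0.1102]
eef_rot: [-1.565, 0.001, 0.131]
wrist_force: [-0.4, 0.3, 1.0]
finger_gap: -0.0003
```

```bash
python3 - <<'E'
from plan import *
st()
d=[-np.pi/2,0,.13]
go([((.447,-.371,.095),d)],step=44)
for n in("scene",):
    c=cap(n); cv2.imwrite("pics/pl1.png",cv2.resize(c["image"][130:270,60:240,::-1],None,fx=4,fy=4))
E
```

```text
{'t': 3.0, 'position': [0.4471, -0.3689, 0.1102], 'eef_rot': [-1.5653, 0.0008, 0.131], 'wrist_force': [-0.3953, 0.3426, 1.0482], 'joints': [-0.8863, 0.2253, 1.8191, 0.0025, 1.1023, -1.0184], 'finger_gap': -0.0003}
0 [-0.4 15.2 -2.2] [-0.32  0.06 -0.05]
-> [ 0.447 -0.371  0.095]
```

View pics/pl1.png

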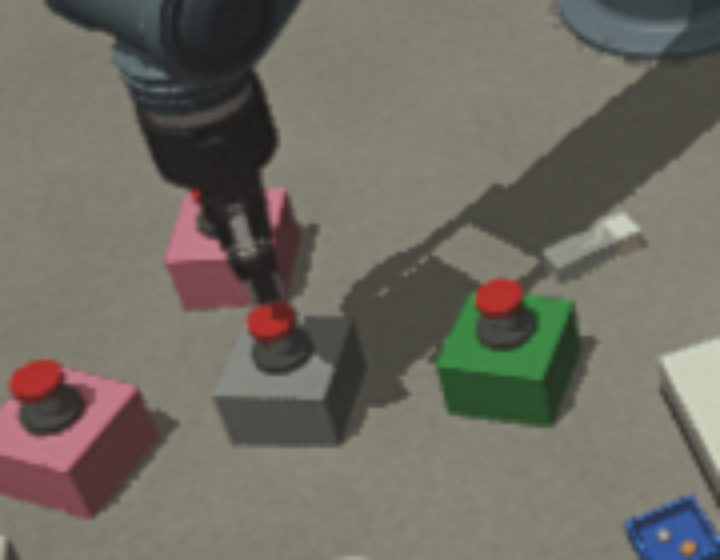

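The fingers are over the grey box's plunger (270,320 in the crop). Pressing down.

>>> {"api": "send_rows", "payload": {"deltas": [{"hand":0,"x":0,"y":12,"z":-1,"ax":0,"ay":0,"az":0},{"hand":0,"x":0,"y":6,"z":-1,"ax":0,"ay":0,"az":0},{"hand":0,"x":0,"y":5,"z":0,"ax":0,"ay":0,"az":0},{"hand":0,"x":0,"y":5,"z":0,"ax":0,"ay":0,"az":0},{"hand":0,"x":0,"y":4,"z":0,"ax":0,"ay":0,"az":0}]}}

```text
t: 3.55
position: [0.4501, -0.3683, 0.0804]
eef_rot: [-1.57, 0.001, 0.139]
wrist_force: [-4.1, 0.5, 8.6]
finger_gap: -0.0001
```

>>> {"api": "send_rows", "payload": {"deltas": [{"hand":0,"x":-2,"y":3,"z":-1,"ax":0,"ay":0,"az":0},{"hand":0,"x":0,"y":3,"z":0,"ax":0,"ay":0,"az":0},{"hand":0,"x":0,"y":2,"z":0,"ax":0,"ay":0,"az":0}]}}

```text
t: 3.85
position: [0.45, -0.3689, 0.0769]
eef_rot: [-1.569, -0.0, 0.141]
wrist_force: [-9.1, 6.2, 18.4]
finger_gap: -0.0002
```

>>> {"api": "send_rows", "payload": {"deltas": [{"hand":0,"x":0,"y":2,"z":0,"ax":0,"ay":0,"az":0}]}}

```text
t: 3.95
position: [0.4499, -0.3689, 0.077]
eef_rot: [-1.568, 0.001, 0.142]
wrist_force: [-7.2, 4.3, 14.0]
finger_gap: 0.0001
```

```bash
python3 - <<'E'
from plan import *
st()
for n in("scene",):
    c=cap(n); cv2.imwrite("pics/pl2.png",cv2.resize(c["image"][130:270,60:240,::-1],None,fx=4,fy=4))
E
```

```text
{'t': 3.95, 'position': [0.4499, -0.3689, 0.077], 'eef_rot': [-1.5681, 0.0014, 0.1417], 'wrist_force': [-7.239, 4.3397, 14.0168], 'joints': [-0.8816, 0.2781, 1.8255, 0.0003, 1.041, -1.0234], 'finger_gap': 0.0001}
```

View pics/pl2.png

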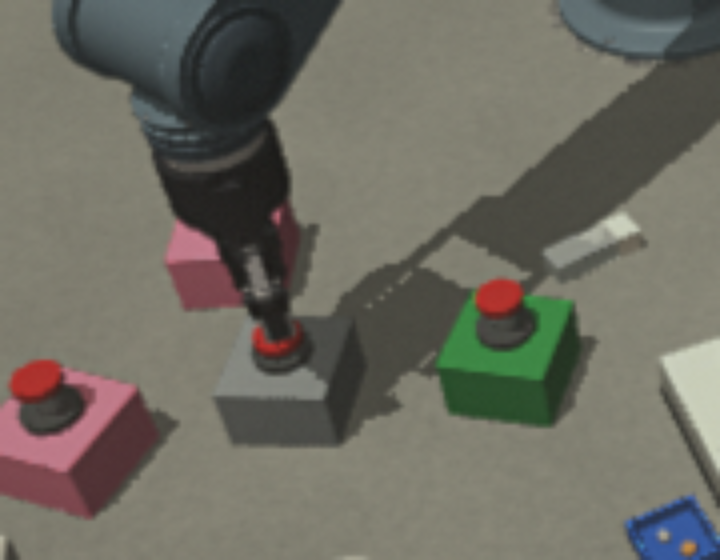

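The red cap at (275,338) is down to its collar, the height is 15 mm below the start and the force is above the 9 N spring, so it is fully home. Next: bolt 3.

```bash
python3 - <<'E'
from plan import *
d=[-np.pi/2,0,.13]
go([((.447,-.368,.157),d),((.531,-.055,.15),d),((.531,-.055,.08),d)],step=44)
E
```

```text
0 [ -1.5 -40.    0.7] [-0.08  0.34 -0.04]
1 [ -1.4 -40.    0.7] [-0.08  0.34 -0.04]
-> [ 0.447 -0.368  0.157]
0 [15.5  0.9 37.4] [0. 0. 0.]
1 [15.5  0.9 37.4] [0. 0. 0.]
2 [15.5  0.9 37.4] [0. 0. 0.]
3 [15.5  0.9 37.4] [0. 0. 0.]
4 [15.5  0.9 37.4] [0. 0. 0.]
5 [15.5  0.9 37.4] [0. 0. 0.]
6 [15.5  0.9 37.4] [0. 0. 0.]
7 [15.5  0.9 37.4] [0. 0. 0.]
-> [ 0.531 -0.055  0.15 ]
0 [ 0. 35. -0.] [0. 0. 0.]
1 [ 0. 35. -0.] [0. 0. 0.]
-> [ 0.531 -0.055  0.08 ]
```

>>> {"api": "send_rows", "payload": {"deltas": [{"hand":0,"x":-1,"y":-40,"z":1,"ax":0,"ay":0.3,"az":0},{"hand":0,"x":-1,"y":-40,"z":1,"ax":0,"ay":0.3,"az":0},{"hand":0,"x":15,"y":1,"z":37,"ax":0,"ay":0,"az":0},{"hand":0,"x":15,"y":1,"z":37,"ax":0,"ay":0,"az":0},{"hand":0,"x":15,"y":1,"z":37,"ax":0,"ay":0,"az":0},{"hand":0,"x":15,"y":1,"z":37,"ax":0,"ay":0,"az":0},{"hand":0,"x":15,"y":1,"z":37,"ax":0,"ay":0,"az":0},{"hand":0,"x":15,"y":1,"z":37,"ax":0,"ay":0,"az":0},{"hand":0,"x":15,"y":1,"z":37,"ax":0,"ay":0,"az":0},{"hand":0,"x":15,"y":1,"z":37,"ax":0,"ay":0,"az":0},{"hand":0,"x":0,"y":0,"z":0,"ax":0,"ay":0,"az":0}]}}

```text
t: 5.1
position: [0.5326, -0.0435, 0.1537]
eef_rot: [-1.567, -0.007, 0.13]
wrist_force: [-0.3, -0.7, 0.2]
finger_gap: 0.0001
```

```bash
python3 - <<'E'
from plan import *
st()
d=[-np.pi/2,0,.13]
go([((.531,-.055,.068),d)],step=44)
E
```

```text
{'t': 5.1, 'position': [0.5326, -0.0435, 0.1537], 'eef_rot': [-1.5675, -0.0069, 0.1301], 'wrist_force': [-0.268, -0.6548, 0.2327], 'joints': [-0.2967, 0.0572, 1.9181, 0.0064, 1.1614, -0.4293], 'finger_gap': 0.0001}
0 [-1.8 42.8 -5.7] [-0.1  0.   0.2]
1 [-1.7 42.8 -5.7] [-0.1  0.   0.2]
-> [ 0.531 -0.055  0.068]
```

>>> {"api": "send_rows", "payload": {"deltas": [{"hand":0,"x":-2,"y":40,"z":-6,"ax":0,"ay":0,"az":0.2},{"hand":0,"x":-1,"y":35,"z":-5,"ax":0,"ay":0,"az":0},{"hand":0,"x":0,"y":0,"z":0,"ax":0,"ay":0,"az":0}]}}

```text
t: 5.4
position: [0.533, -0.0528, 0.0782]
eef_rot: [-1.569, -0.008, 0.135]
wrist_force: [-0.9, 0.7, 0.4]
finger_gap: 0.0002
```

>>> {"api": "send_rows", "payload": {"deltas": [{"hand":0,"x":-2,"y":10,"z":-2,"ax":0,"ay":0,"az":0.2},{"hand":0,"x":0,"y":6,"z":0,"ax":0,"ay":0,"az":0},{"hand":0,"x":0,"y":3,"z":0,"ax":0,"ay":0,"az":0},{"hand":0,"x":0,"y":3,"z":0,"ax":0,"ay":0,"az":0}]}}

```text
t: 5.8
position: [0.5334, -0.0564, 0.0586]
eef_rot: [-1.57, -0.008, 0.134]
wrist_force: [-1.7, 1.2, 1.8]
finger_gap: -0.0
```

>>> {"api": "send_rows", "payload": {"deltas": [{"hand":0,"x":-1,"y":3,"z":0,"ax":0,"ay":0,"az":0},{"hand":0,"x":-1,"y":3,"z":0,"ax":0,"ay":0,"az":0}]}}

```text
t: 6.0
position: [0.5332, -0.0567, 0.0543]
eef_rot: [-1.571, -0.013, 0.133]
wrist_force: [1.0, 2.2, 2.2]
finger_gap: 0.0001
```

Bolt 3 is sinking at about 3 N. I keep going to its stop.

>>> {"api": "send_rows", "payload": {"deltas": [{"hand":0,"x":0,"y":3,"z":0,"ax":0,"ay":0,"az":0.3},{"hand":0,"x":0,"y":3,"z":0,"ax":0,"ay":0,"az":0.3}]}}

```text
t: 6.2
position: [0.5339, -0.0569, 0.0516]
eef_rot: [-1.571, -0.0, 0.134]
wrist_force: [-16.0, 4.2, 38.7]
finger_gap: 0.0003
```

The stop is reached: 8 mm sunk, with the force rising to 39 N. I retract and check bolt 3's height and the bar position.

>>> {"api": "send_rows", "payload": {"deltas": [{"hand":0,"x":0,"y":-20,"z":0,"ax":0,"ay":0,"az":0},{"hand":0,"x":0,"y":-40,"z":0,"ax":0,"ay":0,"az":0},{"hand":40,"x":-40,"y":-40,"z":0,"ax":0,"ay":0,"az":0},{"hand":40,"x":-40,"y":0,"z":0,"ax":0,"ay":0,"az":0},{"hand":40,"x":-40,"y":0,"z":0,"ax":0,"ay":0,"az":0},{"hand":40,"x":0,"y":0,"z":0,"ax":0,"ay":0,"az":0}]}}

```text
t: 6.8
position: [0.4174, -0.074, 0.1514]
eef_rot: [-1.576, 0.001, 0.137]
wrist_force: [0.2, 0.2, -0.5]
finger_gap: 0.04
```

```bash
python3 - <<'E'
from plan import *; from geo import *
st()
for n in("scene","top"):
    c=cap(n); P=cloud(c); 
    cv2.imwrite(f"pics/b_{n}.png",cv2.resize(c["image"][180:280,210:370,::-1] if n=="scene" else c["image"][110:210,160:320,::-1],None,fx=5,fy=5,interpolation=cv2.INTER_CUBIC))
    for i,b in enumerate(bolt):
        m=(np.hypot(P[...,0]-b[0],P[...,1]-b[1])<.008); print(n,"bolt",i+1,m.sum(),np.median(P[m][:,2]).round(4) if m.any() else 0)
    dk=c["image"].max(-1)<60
    for i,b in enumerate(bar):
        m=(np.hypot(P[...,0]-b[0],P[...,1]-b[1])<.03)&(P[...,2]>.070)&(P[...,2]<.09)
        q=P[m]; print(n,"bar",i+1,m.sum(),np.round(b,4),q.mean(0).round(4) if len(q) else 0)
E
```

```text
{'t': 6.8, 'position': [0.4174, -0.074, 0.1514], 'eef_rot': [-1.5762, 0.0005, 0.1366], 'wrist_force': [0.1569, 0.2026, -0.5344], 'joints': [-0.4412, -0.2226, 2.183, -0.0052, 1.1787, -0.5759], 'finger_gap': 0.04}
scene bolt 1 27 0.0592
scene bolt 2 24 0.0598
scene bolt 3 19 0.0525
scene bar 1 63 [0.5682 0.1626] [0.569  0.1625 0.0776]
scene bar 2 67 [0.5824 0.0586] [0.5833 0.0598 0.078 ]
scene bar 3 69 [ 0.5967 -0.0454] [ 0.598  -0.0458  0.0779]
top bolt 1 25 0.0604
top bolt 2 24 0.0606
top bolt 3 22 0.0524
top bar 1 58 [0.5682 0.1626] [0.5675 0.1639 0.0786]
top bar 2 60 [0.5824 0.0586] [0.5821 0.0591 0.0787]
top bar 3 56 [ 0.5967 -0.0454] [ 0.5964 -0.0448  0.0788]
```

View pics/b_scene.png

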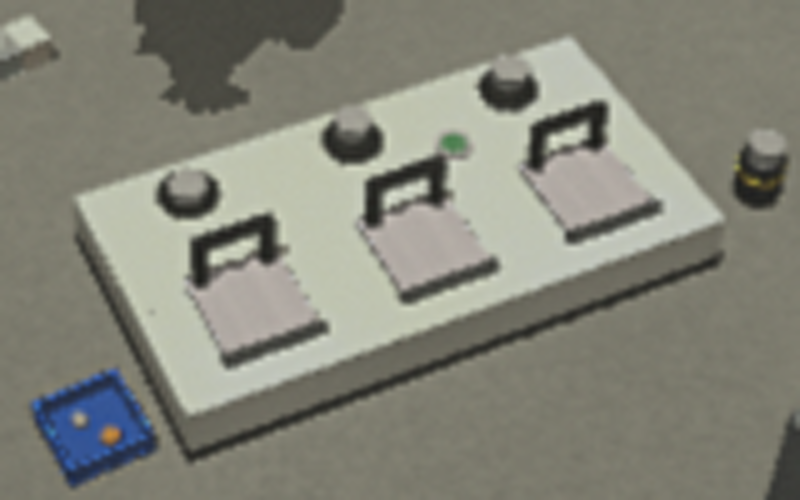

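View pics/b_top.png

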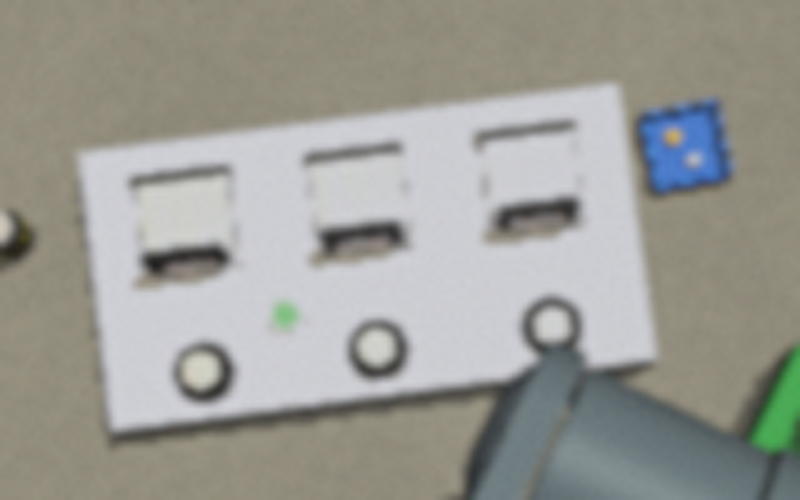

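Bolt 3's head at (187,190 in the scene crop) is visibly lower, at 52.5 mm against about 60 mm for the others in both views. Bar 3 is at (0.597, -0.0455). Approaching it.

```bash
python3 - <<'E'
from plan import *
d=[-np.pi/2,0,.135]
go([((.597,-.0455,.125),d)],step=44)
E
```

```text
0 [35.7  5.6  0.9] [0.07 0.02 0.02]
1 [35.7  5.5  1. ] [0.07 0.02 0.02]
2 [35.7  5.5  1. ] [0.07 0.02 0.02]
3 [35.7  5.5  1. ] [0.07 0.02 0.02]
4 [35.7  5.5  1. ] [0.07 0.02 0.02]
-> [ 0.597  -0.0455  0.125 ]
```

>>> {"api": "send_rows", "payload": {"deltas": [{"hand":40,"x":35,"y":0,"z":1,"ax":0,"ay":0,"az":0},{"hand":40,"x":35,"y":0,"z":1,"ax":0,"ay":0,"az":0},{"hand":40,"x":35,"y":5,"z":1,"ax":0,"ay":0,"az":0},{"hand":40,"x":35,"y":8,"z":1,"ax":0,"ay":0,"az":0},{"hand":40,"x":32,"y":8,"z":1,"ax":0,"ay":0,"az":0},{"hand":40,"x":0,"y":0,"z":0,"ax":0,"ay":0,"az":0}]}}

```text
t: 7.5
position: [0.6032, -0.0448, 0.1282]
eef_rot: [-1.579, -0.004, 0.138]
wrist_force: [-0.9, -0.3, -0.5]
finger_gap: 0.0398
```

```bash
python3 - <<'E'
from plan import *
d=[-np.pi/2,0,.135]
st()
go([((.597,-.0455,.12),d),((.597,-.0455,.059),d)],step=30)
E
```

```text
{'t': 7.5, 'position': [0.6032, -0.0448, 0.1282], 'eef_rot': [-1.5794, -0.0036, 0.1383], 'wrist_force': [-0.8636, -0.3339, -0.4577], 'joints': [-0.2586, 0.25, 1.7519, -0.0072, 1.133, -0.3938], 'finger_gap': 0.0398}
0 [-6.3  8.2  0.2] [0.49 0.19 0.21]
-> [ 0.597  -0.0455  0.12  ]
0 [ 0.  20.3 -0. ] [0. 0. 0.]
1 [ 0.  20.3 -0. ] [0. 0. 0.]
2 [ 0.  20.3 -0. ] [0. 0. 0.]
-> [ 0.597  -0.0455  0.059 ]
```

>>> {"api": "send_rows", "payload": {"deltas": [{"hand":40,"x":-6,"y":8,"z":0,"ax":0.5,"ay":0.2,"az":0.2},{"hand":40,"x":0,"y":0,"z":0,"ax":0,"ay":0,"az":0},{"hand":40,"x":0,"y":20,"z":0,"ax":0,"ay":0,"az":0},{"hand":40,"x":0,"y":0,"z":0,"ax":0,"ay":0,"az":0}]}}

```text
t: 7.9
position: [0.5964, -0.0454, 0.0972]
eef_rot: [-1.569, 0.003, 0.135]
wrist_force: [-0.9, 0.3, -0.9]
finger_gap: 0.0397
```

```bash
python3 - <<'E'
from plan import *
d=[-np.pi/2,0,.135]
st()
go([((.597,-.0455,.059),d)],step=30)
for n in("scene","top"):
    c=cap(n)
    cv2.imwrite(f"pics/g_{n}.png",cv2.resize(c["image"][150:280,200:360,::-1] if n=="scene" else c["image"][110:210,160:320,::-1],None,fx=4,fy=4,interpolation=cv2.INTER_CUBIC))
E
```

```text
{'t': 7.9, 'position': [0.5964, -0.0454, 0.0972], 'eef_rot': [-1.5691, 0.0033, 0.1354], 'wrist_force': [-0.8644, 0.298, -0.8523], 'joints': [-0.2654, 0.2827, 1.7763, 0.0003, 1.0863, -0.4009], 'finger_gap': 0.0397}
0 [ 0.3 19.1 -0.1] [-0.05  0.01 -0.09]
1 [ 0.3 19.1 -0.1] [-0.05  0.01 -0.09]
-> [ 0.597  -0.0455  0.059 ]
```

View pics/g_scene.png

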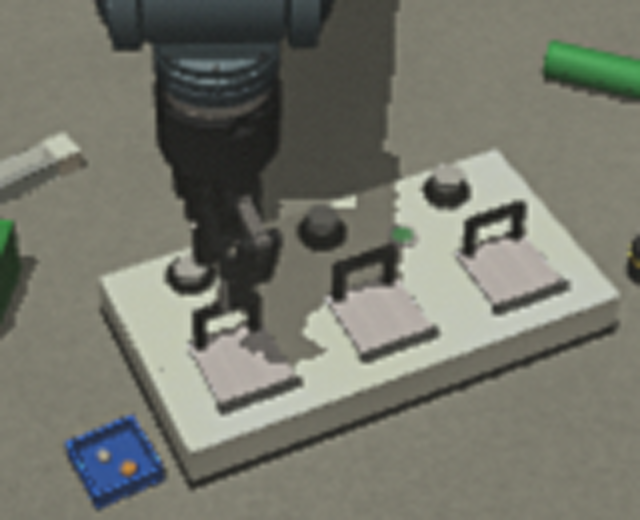

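The open fingers stand over bar 3 (228,315). I descend and close.

>>> {"api": "send_rows", "payload": {"deltas": [{"hand":40,"x":0,"y":19,"z":0,"ax":0,"ay":0,"az":0},{"hand":40,"x":0,"y":17,"z":0,"ax":0,"ay":0,"az":0},{"hand":40,"x":0,"y":0,"z":0,"ax":0,"ay":0,"az":0},{"hand":0,"x":0,"y":0,"z":0,"ax":0,"ay":0,"az":0},{"hand":0,"x":0,"y":0,"z":0,"ax":0,"ay":0,"az":0},{"hand":0,"x":0,"y":0,"z":0,"ax":0,"ay":0,"az":0}]}}

```text
t: 8.6
position: [0.5973, -0.0482, 0.0722]
eef_rot: [-1.575, 0.003, 0.137]
wrist_force: [2.0, 1.5, -4.1]
finger_gap: 0.0069
```

```bash
python3 - <<'E'
from plan import *
st()
for n in("scene","top"):
    c=cap(n)
    cv2.imwrite(f"pics/h_{n}.png",cv2.resize(c["image"][150:280,200:360,::-1] if n=="scene" else c["image"][110:210,160:320,::-1],None,fx=4,fy=4,interpolation=cv2.INTER_CUBIC))
E
```

```text
{'t': 8.6, 'position': [0.5973, -0.0482, 0.0722], 'eef_rot': [-1.575, 0.0026, 0.1365], 'wrist_force': [2.0498, 1.5121, -4.1358], 'joints': [-0.2675, 0.3207, 1.7819, -0.0056, 1.0398, -0.4011], 'finger_gap': 0.0069}
```

View pics/h_scene.png

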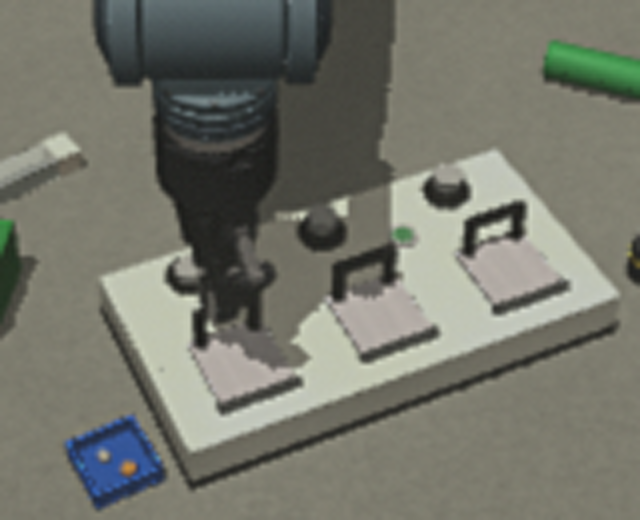

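The fingers have pinched only the top of the bar: the gap is 6.9 mm and the tips are at 72 mm. I reopen and go lower.

>>> {"api": "send_rows", "payload": {"deltas": [{"hand":40,"x":0,"y":0,"z":0,"ax":0,"ay":0,"az":0},{"hand":40,"x":0,"y":0,"z":0,"ax":0,"ay":0,"az":0},{"hand":40,"x":0,"y":0,"z":0,"ax":0,"ay":0,"az":0}]}}

```text
t: 9.0
position: [0.5995, -0.0486, 0.0754]
eef_rot: [-1.577, -0.004, 0.136]
wrist_force: [0.2, -0.9, -0.8]
finger_gap: 0.04
```

```bash
python3 - <<'E'
from plan import *
d=[-np.pi/2,0,.135]
st()
go([((.597,-.0455,.059),d)],step=30)
E
```

```text
{'t': 9.0, 'position': [0.5995, -0.0486, 0.0754], 'eef_rot': [-1.5769, -0.0036, 0.1362], 'wrist_force': [0.1883, -0.9413, -0.7683], 'joints': [-0.2674, 0.3172, 1.7795, -0.0049, 1.0392, -0.4011], 'finger_gap': 0.04}
0 [-2.2 16.3  3.5] [0.35 0.07 0.2 ]
-> [ 0.597  -0.0455  0.059 ]
```

>>> {"api": "send_rows", "payload": {"deltas": [{"hand":40,"x":-2,"y":8,"z":3,"ax":0.4,"ay":0,"az":0.2},{"hand":40,"x":0,"y":8,"z":1,"ax":0,"ay":0,"az":0},{"hand":40,"x":0,"y":0,"z":0,"ax":0,"ay":0,"az":0}]}}

```text
t: 9.3
position: [0.5979, -0.0447, 0.059]
eef_rot: [-1.57, -0.002, 0.136]
wrist_force: [-0.3, 1.1, -0.5]
finger_gap: 0.0393
```

>>> {"api": "send_rows", "payload": {"deltas": [{"hand":40,"x":-1,"y":2,"z":0,"ax":0,"ay":0,"az":0},{"hand":0,"x":0,"y":0,"z":0,"ax":0,"ay":0,"az":0},{"hand":0,"x":0,"y":0,"z":0,"ax":0,"ay":0,"az":0},{"hand":0,"x":0,"y":0,"z":0,"ax":0,"ay":0,"az":0}]}}

```text
t: 9.7
position: [0.5963, -0.0446, 0.056]
eef_rot: [-1.569, -0.0, 0.136]
wrist_force: [-1.7, -0.2, 0.6]
finger_gap: 0.008
```

>>> {"api": "send_rows", "payload": {"deltas": [{"hand":0,"x":0,"y":0,"z":0,"ax":0,"ay":0,"az":0},{"hand":0,"x":0,"y":0,"z":0,"ax":0,"ay":0,"az":0}]}}

```text
t: 9.9
position: [0.5963, -0.0446, 0.0561]
eef_rot: [-1.569, -0.001, 0.136]
wrist_force: [-0.1, -0.6, -0.2]
finger_gap: 0.008
```

```bash
python3 - <<'E'
from plan import *
st()
for n in("scene","top"):
    c=cap(n)
    cv2.imwrite(f"pics/i_{n}.png",cv2.resize(c["image"][150:280,200:360,::-1] if n=="scene" else c["image"][110:210,160:320,::-1],None,fx=4,fy=4,interpolation=cv2.INTER_CUBIC))
E
```

```text
{'t': 9.9, 'position': [0.5963, -0.0446, 0.0561], 'eef_rot': [-1.5695, -0.0007, 0.1365], 'wrist_force': [-0.1453, -0.6419, -0.2011], 'joints': [-0.2648, 0.3421, 1.7898, 0.0017, 1.0096, -0.4022], 'finger_gap': 0.008}
```

View pics/i_scene.png

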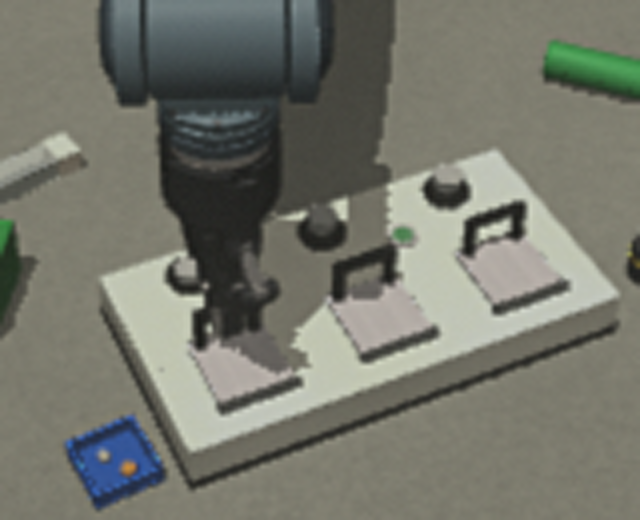

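The grip is now at the right depth: gap 8 mm and stable, tips at 56 mm. Lifting along the arc.

>>> {"api": "send_rows", "payload": {"deltas": [{"hand":0,"x":3.7,"y":-5.3,"z":0,"ax":0,"ay":0,"az":0},{"hand":0,"x":4.3,"y":-4.8,"z":0,"ax":0,"ay":0,"az":0},{"hand":0,"x":4.7,"y":-4.4,"z":0,"ax":0,"ay":0,"az":0}]}}

```text
t: 10.3
position: [0.6053, -0.0432, 0.0681]
eef_rot: [-1.568, 0.011, 0.137]
wrist_force: [-3.9, -3.3, -7.3]
finger_gap: 0.0079
```

>>> {"api": "send_rows", "payload": {"deltas": [{"hand":0,"x":4.8,"y":-4.4,"z":0,"ax":0,"ay":0,"az":0},{"hand":0,"x":5.0,"y":-4.2,"z":0,"ax":0,"ay":0,"az":0},{"hand":0,"x":5.2,"y":-3.6,"z":0,"ax":0,"ay":0,"az":0}]}}

```text
t: 10.6
position: [0.6191, -0.0414, 0.0798]
eef_rot: [-1.568, 0.017, 0.137]
wrist_force: [-0.6, -1.7, -6.7]
finger_gap: 0.0079
```

```bash
cat > ang.py <<'E'
from plan import *
s=bot.state(); R=Ro.from_euler("xyz",s["eef_rot"]); g=np.array(s["position"])-R.apply([0,.019,0])
R0=Ro.from_euler("xyz",[-1.5695,-.0007,.1365]); g0=np.array([.5963,-.0446,.0561])-R0.apply([0,.019,0])
d=Ro.from_euler("z",-.136).apply(g-g0)*1e3; x,z=-52+d[0],33+d[2]
print("d",d.round(1),"r",np.hypot(x,z).round(1),"theta",np.degrees(np.arctan2(z,-x)).round(1)-32.4); st()
E
python3 ang.py
```

```text
d [23.4  0.1 23.7] r 63.5 theta 30.800000000000004
{'t': 10.6, 'position': [0.6191, -0.0414, 0.0798], 'eef_rot': [-1.5675, 0.0171, 0.1373], 'wrist_force': [-0.63, -1.7392, -6.7268], 'joints': [-0.2478, 0.3611, 1.7129, -0.0038, 1.0847, -0.3833], 'finger_gap': 0.0079}
```

>>> {"api": "send_rows", "payload": {"deltas": [{"hand":0,"x":5.8,"y":-2.5,"z":0,"ax":0,"ay":0,"az":0},{"hand":0,"x":6.0,"y":-2.0,"z":0,"ax":0,"ay":0,"az":0},{"hand":0,"x":6.0,"y":-1.2,"z":0,"ax":0,"ay":0,"az":0}]}}

```text
t: 10.9
position: [0.6365, -0.0389, 0.0869]
eef_rot: [-1.567, 0.024, 0.138]
wrist_force: [-8.4, -2.8, 5.2]
finger_gap: 0.0078
```

```bash
python3 ang.py
```

```text
d [41.1  0.1 30.8] r 64.7 theta 47.9
{'t': 10.9, 'position': [0.6365, -0.0389, 0.0869], 'eef_rot': [-1.5671, 0.0236, 0.1381], 'wrist_force': [-8.4391, -2.8496, 5.2284], 'joints': [-0.2365, 0.3897, 1.6598, -0.0058, 1.1154, -0.3719], 'finger_gap': 0.0078}
```

>>> {"api": "send_rows", "payload": {"deltas": [{"hand":0,"x":5.5,"y":-0.5,"z":0,"ax":0,"ay":0,"az":3},{"hand":0,"x":5.5,"y":0,"z":0,"ax":0,"ay":0,"az":3}]}}

```text
t: 11.1
position: [0.6473, -0.0374, 0.0886]
eef_rot: [-1.567, 0.133, 0.138]
wrist_force: [-6.9, -2.5, -2.6]
finger_gap: 0.0079
```

```bash
python3 ang.py; python3 - <<'E'
from plan import *
for n in("scene",):
    c=cap(n)
    cv2.imwrite(f"pics/j_{n}.png",cv2.resize(c["image"][150:280,200:360,::-1],None,fx=4,fy=4,interpolation=cv2.INTER_CUBIC))
E
```

```text
d [54.   0.1 32.3] r 65.3 theta 59.4
{'t': 11.1, 'position': [0.6473, -0.0374, 0.0886], 'eef_rot': [-1.5672, 0.1331, 0.1379], 'wrist_force': [-6.8755, -2.451, -2.5549], 'joints': [-0.2154, 0.4679, 1.5543, -0.0449, 1.2459, -0.3361], 'finger_gap': 0.0079}
```

View pics/j_scene.png

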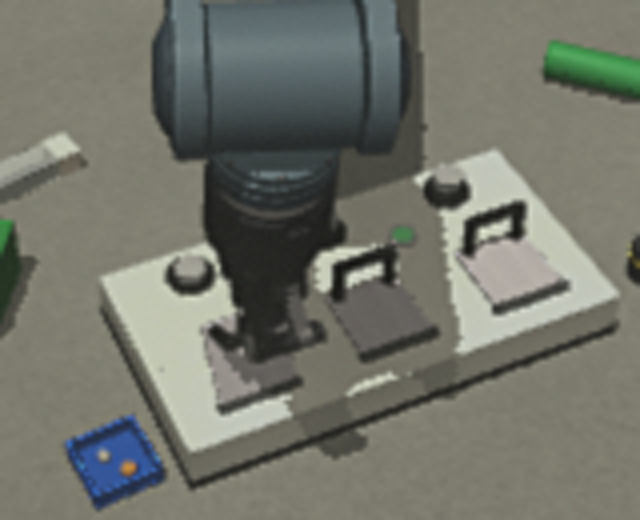

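The picture shows the fingers holding the bar at (265,340), with the cap plate raised below it. I check the cap's angle with the range data.

```bash
cat > ck.py <<'E'
from plan import *; from geo import *
c=cap("scene"); P=cloud(c); h=hinge[2]
q=(P[...,:2]-h)@R; 
for i,hh in enumerate(hinge):
    q=(P[...,:2]-hh)@R
    br=c["image"].min(-1)>75
    m=(abs(q[...,1])<.029)&(q[...,0]>-.062)&(q[...,0]<.03)&(P[...,2]>.043)&(P[...,2]<.11)&br
    A=np.c_[q[m],P[m][:,2]-.042]
    if i==2:
        sel=(A[:,1]<-.012)&(abs(A[:,1])<.028)
        for a in A[sel][np.argsort(A[sel][:,2])][::6]: print((a*1e3).round(1))
    else: print("cap",i+1,m.sum(),"median plate z rel hinge mm",np.median(A[:,2]*1e3).round(1),np.percentile(A[:,2]*1e3,95).round(1))
E
python3 ck.py
```

```text
cap 1 301 median plate z rel hinge mm 3.6 30.6
cap 2 283 median plate z rel hinge mm 3.8 19.9
[  4.6 -18.8   1. ]
[ 20.6 -17.3   2. ]
[ -1.1 -19.1   7.2]
[ -1.5 -16.    9.3]
[ -5.4 -14.3  12.3]
[ -6.1 -13.9  15.5]
[ -9.2 -18.3  18.3]
[ -7.1 -24.9  19.9]
[ -6.6 -16.4  24.2]
[-13.2 -19.2  26.6]
[ -9.7 -15.   28.3]
[-14.4 -15.7  31.6]
[-18.  -19.8  33.8]
[-20.7 -21.5  35.6]
[-25.2 -25.1  40.7]
[-25.8 -21.8  46.3]
[-27.1 -18.3  51.2]
[  6.7 -13.3  60.9]
```

The plate slope is about 58 degrees (1.0 rad), which agrees with the arm's 59 degrees. The other caps lie flat. I let it settle and check again.

>>> {"api": "send_rows", "payload": {"deltas": [{"hand":0,"x":0,"y":0,"z":0,"ax":0,"ay":0,"az":0},{"hand":0,"x":0,"y":0,"z":0,"ax":0,"ay":0,"az":0},{"hand":0,"x":0,"y":0,"z":0,"ax":0,"ay":0,"az":0},{"hand":0,"x":0,"y":0,"z":0,"ax":0,"ay":0,"az":0},{"hand":0,"x":0,"y":0,"z":0,"ax":0,"ay":0,"az":0}]}}

```text
t: 11.7
position: [0.647, -0.0374, 0.0885]
eef_rot: [-1.567, 0.135, 0.139]
wrist_force: [-4.1, -1.9, -2.8]
finger_gap: 0.0077
```

```bash
python3 ang.py; python3 ck.py|tail -9; python3 - <<'E'
from plan import *; from geo import *
print("dq",np.abs(bot.state()["dq"]).max())
c=cap("scene"); P=cloud(c); save(c,"pics/end.png")
for i,b in enumerate(bolt):
    m=(np.hypot(P[...,0]-b[0],P[...,1]-b[1])<.008); print("bolt",i+1,np.median(P[m][:,2]).round(4))
E
```

```text
d [53.7  0.2 32.3] r 65.3 theta 59.1
{'t': 11.7, 'position': [0.647, -0.0374, 0.0885], 'eef_rot': [-1.5669, 0.1354, 0.1395], 'wrist_force': [-4.0525, -1.9265, -2.8269], 'joints': [-0.2152, 0.4686, 1.5535, -0.0456, 1.2482, -0.3372], 'finger_gap': 0.0077}
[-11.7 -19.9  24.5]
[-14.2 -13.1  26.5]
[-17.3 -17.4  29.3]
[-18.1 -25.5  32.4]
[-19.7 -21.9  36.9]
[-22.6 -23.4  38.6]
[-24.8 -22.4  43.7]
[-28.9 -20.4  50.3]
[-27.3 -15.4  53.5]
dq 0.001213085461000137
bolt 1 0.0579
bolt 2 0.4708
bolt 3 0.0542
```

View pics/end.png

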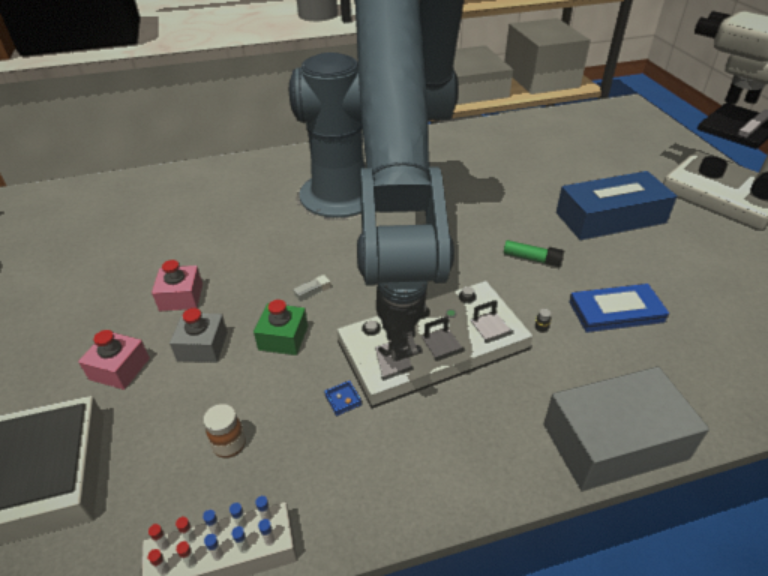

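The bystanders stand where they were. Cap 3 is held still at about 59 degrees and caps 1 and 2 are flat. Handing in.

```bash
python3 -c "
from station import bot
print(bot.hand_in())"
```

```text
the job is handed in; nothing more can be done
None
```

The job is handed in with the right cap (cap 3) held open at about 58–59° (1.0 rad). The hand-in gave no verdict.

- **Plunger:** I pushed the grey box's red plunger 15 mm down. The wrist force rose to 14–18 N, above the 9 N spring, so it was fully home.
- **Loose bolt:** I tapped the right bolt (bolt 3) first. It slid under about 2–3 N and stopped 8 mm down, so I left the other two bolts alone.
- **Cap 3:** I gripped its bar and swung it up along the hinge arc. The range data and the arm's own position agree on the angle. The arm was at rest (joint speeds about 0.001 rad/s), with the gripper closed on the bar at a 7.7 mm gap and about 5 N at the wrist.
- **Other caps and bystanders:** By eye in the last picture, caps 1 and 2 lie flat and the bystanders stand where they were. I did not measure the bystanders' positions.

**Failed or disagreeing checks:**
- The first call was refused because its rows lacked some fields.
- The first grasp caught only the top of the bar, so I reopened and gripped about 16 mm lower.
- The last bolt height readings disagreed. Bolt 3 read 54 mm, against 52.5 mm after the tap. Bolt 1 read 58 mm, against 60 mm. Bolt 2's reading was useless because the arm blocked the view.
- The bar's path came out at 65 mm radius by the arm, against 61.6 mm nominal, perhaps from a little slip in the grip or error in my model.

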